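# Pull the cabinet hatch down with the hook pole and hang the pole on its rack

## Task

Pick up the hook pole, put its hook through the ring of the little cabinet's hatch and ease the hatch down until it is fully open and level, working it with the pole only (keep the gripper and the arm off the cabinet). Then unhook and lower the pole gently into both forks of its rack, balanced level, and let it go; leave the hatch down and the glue bottle, sanding block and tape measure where they stand.

Things in the scene. Friction and masses are not known exactly. Their poses are not given: they have to be found in the camera images.
- pole_balance (a point): Balance point (centre of mass within 5 mm) and best grasp of the loose hook pole, half-way up its light-wood handle, which is 22 mm wide (y), 24 mm tall (z) and runs from x = -145 to +85 mm. Axes: x along the pole to the hook, z up as it lies, y left. About 0.2 kg, 320 mm long; starts lying on the bench with the hook level
- pole_hook (a point): Middle of the hook's cross arm, at (155, -21, 0) mm from pole_balance, same axes. The hook is the bent end of a 6 mm steel rod on the pole's centre line, all at z = 0: at x = 150 it turns right, the cross arm runs at x = 155 from y = -8 to -31 and the tip curls back to (148, -40) mm. The ring belongs round this point
- hatch_ring (a point): Centre of the fixed steel eye (hole 36 mm, wire 6 mm) near the hatch's upper edge, 34 mm out from its face. Axes turn with the hatch: x into its face, y along the hinge, z to its free edge. The hole runs along y, so the hook goes in sideways. The hinge line is at (+34, 0, -130) mm from here, in these axes
- hatch_hinge (a point): Middle of the hatch's hinge line, along y at the foot of the hatch's outer face, 130 mm above the bench; fixed to the cabinet: x into the cabinet, y left, z up. The hatch is 172 mm wide, 12 mm thick, its free edge 153 mm from the hinge; it swings out and down to the robot's side
- hatch (a joint): Hatch angle, rad: 0 shut (upright), 1.571 fully down and level (stop). Stiff friction hinges: it stays where it is left and takes roughly 3 to 7 N at the ring to move
- cabinet: The fixed plywood cabinet, 200 mm wide, 155 deep, 298 high, with the hatch in the upper part of its front and an open cubby below; origin on the bench under the middle of its front, x into the cabinet, z up
- rack_seat (a point): Where pole_balance belongs in the rack: midway between the two forks, 92 mm above the bench; x along the laid pole (hook at either end), z up. Forks at x = -50 and +50 mm, each a 7 mm wire bent to an upward-open U, 30 mm wide inside with flared mouth; its bottom bears the handle 12 mm below this point, its tips end 20 mm above it
- hook_pole: The same hook pole: wooden handle, 19 mm ferrule at x = 85 to 103 mm, butt cap to x = -161 mm, steel rod with the side hook; origin on its underside 12 mm below pole_balance, same axes
- rack: The fixed pole rack: 150 x 70 x 18 mm board with two steel forks; origin on the bench under rack_seat, same axes
- glue_bottle: Bystander: plastic glue bottle with a dark cap, 60 x 74 x 202 mm, standing; origin under its centre
- sanding_block: Bystander: plain wooden sanding block 60 x 105 x 30 mm, lying flat; origin under its centre
- tape_measure: Bystander: yellow tape measure 64 x 95 x 33 mm, lying flat; origin under its centre

How it is judged:
By the outcome, as a careful person would: the job done as asked, in the order asked, and still so for the second after the job is handed in, with the robot touching nothing.
It also fails if it takes over 67 s, if anything falls off the work surface, if the arm or the gripper's body presses on something with over 40 N, if the wrist force passes 120 N, or if a joint passes its speed limit or range.

## Robot

A 6-joint arm with a two-finger parallel gripper is mounted at the origin on a cart in front of the work surface, level with it; the furniture and walls round the work are solid. World frame = base frame: x ahead of the robot, y to its left, z up, the work surface at z = 0. Lengths are in mm, angles in rad, forces in N, time in s.
With the tool pointing down it reaches from about 400 to 925 mm from the base axis. Payload 12.5 kg.
Tool frame: the origin (TCP) lies at the very end of the fingers, on their centre line; the grasp point (between the pads) lies 19 mm behind it; z points along the fingers, y is the line along which they close (so a half turn about z gives the same grasp; the last joint's range is limited). The gripper opens to 95 mm and grips with 3 to 60 N. Pads are 20 mm wide; open, the fingers measure 119 mm over their backs; the gripper's body (75 mm by 180 mm) begins 59 mm behind the grasp point.
Start: joints at [1.162, 0.491, 1.559, -0, 1.092, -0.106], TCP at [186.354, 596.589, 214.661] pointing down, gripper open.
Joint ranges: [-3.1, 3.1], [-0.84, 2.19], [0.05, 2.79], [-1.13, 4.28], [0.06, 2.93], [-2.69, 2.69]. Speed limits (rad/s): [2.22, 2.22, 2.79, 3.14, 3.14, 3.14].

## Interface

Orientations are given as [roll, pitch, yaw] about the fixed x, y, z axes, in that order (R = Rz(yaw) Ry(pitch) Rx(roll)).
In Python, from cell import state, imaging, env, spot_in, mark_of gives the robot as it stands. The module is installed in compiled form; this text tells all that it offers.
- The arm moves only by the tool step_arm, never from a script. Its argument "increments" is a list of rows, each an object with "slide": the shift along the tool's x, y, z in m, a list of three; "roll": the turn about the tool's z in rad. A call has 1 to 5 rows; each row is the pose to reach, as a shift and turn from the pose commanded when the call began, along the tool's axes at that moment; what a row does not reach only later rows make up. A row lasts 1/8 s, in which the tool goes at most 62.5 mm and 10.7 degrees, less where a joint would pass 70% of its speed; a pose out of reach is approached as far as the arm can. A call with a gripper value outside its range is refused whole. "fingers" is the opening, from 0 (shut) to 1 (fully open), set as the call begins (left out, the last holds). The fingers move at their own pace and stop on an object; the grip force is fixed at half the most. Time passes only in rows, so rows that repeat a pose let the fingers close. It gives the time, the measured TCP pose, the force, the opening and the grip force at its end, in the units of the state.
- state(): the state, without advancing time (a new reading comes with each control period).
- imaging.read_camera(name): name is "scene" or "top" or "wrist"; returns a dict with "color" (420x560x3 uint8, red, green, blue), "z_map" (420x560 float32, mm along the optical axis (not along the pixel's ray), 0 where there is no reading), "intrinsics" (3x3 intrinsics, pixels), "camera_from_world" (4x4, takes a point from world to camera coordinates). Camera axes: x right, y up, looking along -z (the intrinsics and any distortion apply to the point x, -y, -z); pixel columns grow to the right and rows downward; lengths in mm; the calibration is good to about 2 mm. A picture is of the moment at which its call begins.
- env.job_done(): hands the job in; it is judged then, once.
Trained networks look in the newest picture that a camera, given by its name, has taken for a name from the list of things; names that differ only in an ending like _2 or _b are one class to them, and where a whole thing is asked for, a point or a joint stands for the part that bears it (a point fixed in the world has none). Each returns a list of dicts, best first, with "confidence" (0 to 1); they miss things now and then, are a little off and sometimes report something else, mostly with a low value. They report only what shows in the picture. A call takes as long as a camera call.
- spot_in(camera, target): "bbox" ([left, top, right, bottom] in pixels, round what is visible of it).
- mark_of(camera, target): "uv" ([column, row] in pixels: a listed point, or the origin of a listed thing).
The state is a dict: "t": time; "joints": joint angles; "qvel": joint speeds; "tau": joint torques, N m; "eef_pos": TCP position; "tcp_rot": TCP orientation; "ft_force": force on the tool from outside, world axes, zero at the start; "moment": the same for the moment, N m; "opening": opening from 0.0 (shut) to 1.0 (fully open); "grip_force": force on a finger pad.
Only numpy, scipy, OpenCV 4.12 (cv2) and the standard library are available. Lean on these libraries where they do the work, as an engineer would, in place of code of your own. Each camera call takes 0.05 s, during which the arm holds its last target. There are 200 camera calls.

## Working session

There is one attempt and no reset: what is moved stays moved. The work goes in short steps, Python scripts to look and compute and a tool call to move; the robot and the scene stay as the last step left them, time stands still between calls to the robot, and variables do not carry over. Pictures are saved under pics/ and viewed, at most 10 in all, crops included, and the job is handed in when it is done.

Besides the shell and the picture viewer there is one more tool, called after "Request:" as name(argument=value, ...), one argument or row to a line, values as JSON. step_arm: Moves the arm, as the interface text tells. Its arguments: {"type":"object","properties":{"increments":{"type":"array"},"fingers":{"type":"number"}},"required":["increments"]}

```bash
mkdir -p pics; cat > h.py <<'E'
import numpy as np, cv2
from cell import state, imaging, env, spot_in, mark_of
from scipy.spatial.transform import Rotation as Rn
def look(cam,name=None):
    d=imaging.read_camera(cam)
    if name: cv2.imwrite('pics/'+name,d['color'][:,:,::-1])
    return d
def world(d,uv,z=None):
    """pixel ->world by depth map, or on plane z"""
    K=d['intrinsics'];M=np.linalg.inv(d['camera_from_world'])
    u,v=uv; r=np.array([(u-K[0,2])/K[0,0],-(v-K[1,2])/K[1,1],-1.])
    if z is None:
        w=d['z_map'][int(v)-1:int(v)+2,int(u)-1:int(u)+2]; dep=np.median(w[w>0]) if (w>0).any() else np.nan
        return M[:3,:3]@(r*dep)+M[:3,3]
    R=M[:3,:3]@r; o=M[:3,3]
    return o+R*(z-o[2])/R[2]
def cloud(d):
    K=d['intrinsics'];M=np.linalg.inv(d['camera_from_world'])
    Z=d['z_map'];v,u=np.indices(Z.shape)
    P=np.stack([(u-K[0,2])/K[0,0]*Z,-(v-K[1,2])/K[1,1]*Z,-Z],-1)@M[:3,:3].T+M[:3,3]
    P[Z<=0]=np.nan
    return P
def proj(d,p):
    K=d['intrinsics'];c=d['camera_from_world']@np.r_[p,1]
    return K[0,2]+K[0,0]*c[0]/-c[2],K[1,2]-K[1,1]*c[1]/-c[2]
def st():
    s=state(); print({k:np.round(s[k],3).tolist() for k in('t','joints','eef_pos','tcp_rot','ft_force','opening','grip_force')})
    return s
E
cat > a.py <<'E'
from h import *
np.set_printoptions(precision=1,suppress=True)
st()
for c in('scene','top'):
    d=look(c,c+'1.png')
    print(c,np.linalg.inv(d['camera_from_world'])[:3,3])
    for n in('pole_balance','pole_hook','hatch_ring','hatch_hinge','cabinet','rack_seat','rack','glue_bottle','sanding_block','tape_measure'):
        for m in mark_of(c,n)[:2]:
            print(n,round(m['confidence'],2),np.round(m['uv']),world(d,m['uv']),world(d,m['uv'],{'pole_balance':12,'pole_hook':12,'hatch_ring':260,'hatch_hinge':130,'rack_seat':92}.get(n,0)))
E
python3 a.py
```

```text
{'t': 0.0, 'joints': [1.162, 0.492, 1.559, 0.0, 1.092, -0.106], 'eef_pos': [186.249, 596.321, 214.064], 'tcp_rot': [-3.14, -0.0, 2.839], 'ft_force': [0.17, -0.494, -0.382], 'opening': 1.001, 'grip_force': 0.0}
scene [  49.8 -625.9  598.9]
pole_balance 0.61 [171. 247.] [451.3 440.   18.1] [455.5 451.2  12. ]
pole_hook 0.75 [217. 225.] [645.5 534.7  -5.5] [628.3 501.1  12. ]
hatch_ring 0.71 [277. 173.] [674.8 248.7 236.5] [634.2 191.9 260. ]
hatch_hinge 0.89 [288. 216.] [686.6 217.7 127. ] [682.6 212.4 130. ]
cabinet 0.97 [292. 262.] [683.2 196.1   1.7] [685.1 198.5   0. ]
rack_seat 0.68 [175. 244.] [466.2 445.4  20.8] [414.9 313.4  92. ]
rack_seat 0.64 [338. 290.] [692.9  28.7  -3.1] [591.3 -74.7  92. ]
rack 0.93 [335. 327.] [578.  -85.5  14.8] [591.4 -71.8   0. ]
rack 0.63 [292. 262.] [682.7 196.8   2.2] [685.1 199.8   0. ]
glue_bottle 0.88 [360. 280.] [647.3 -80.1  96.9] [762.7  25.3   0. ]
sanding_block 0.79 [275. 288.] [550.3  87.4  28.6] [575.4 123.2   0. ]
sanding_block 0.73 [218. 224.] [650.3 538.1  -5.3] [645.  527.9   0. ]
tape_measure 0.42 [173. 250.] [456.1 439.5   7.7] [46
[... 361 characters left out ...]
.4] [644.6 201.5 260. ]
hatch_ring 0.39 [354. 222.] [590.6 -65.8  17.2] [569.8 -30.9 260. ]
hatch_hinge 0.75 [264. 186.] [664.2 202.8 259.3] [685.6 209.7 130. ]
hatch_hinge 0.65 [190. 262.] [465.  447.6  23.9] [465.3 424.6 130. ]
cabinet 0.77 [267. 196.] [673.  209.4   3.2] [673.5 209.6   0. ]
rack_seat 0.6 [360. 219.] [598.8 -84.4  16.8] [592.  -72.6  92. ]
rack 0.7 [353. 220.] [597.4 -64.1  18.5] [599.1 -66.8   0. ]
glue_bottle 0.59 [324. 169.] [737.6  34.4 120.4] [762.1  24.8   0. ]
glue_bottle 0.33 [264. 186.] [663.4 205.4 259.3] [706.  219.8   0. ]
sanding_block 0.64 [287. 228.] [570.5 143.6  28.3] [572.6 143.7   0. ]
tape_measure 0.62 [257. 264.] [457.3 237.4  35.2] [457.1 239.8   0. ]
```

View pics/scene1.png

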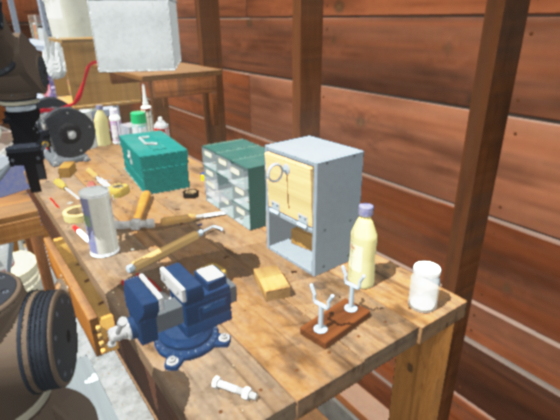

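View pics/top1.png

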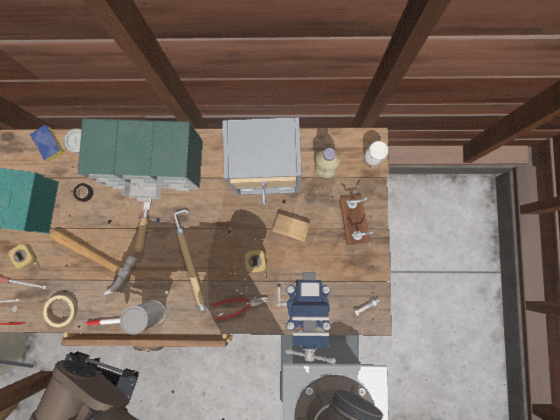

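Scene view: pole at (130–222, 228–270), cabinet with ring at (277,173), rack at (335,325), bottle at (360,250). The top view agrees: pole (200,308)→(180,212), ring (265,194), rack (355,220), vise (310,300). The networks' picks fit the picture. Next I'll refine the axes and heights.

```bash
cat > b.py <<'E'
from h import *
np.set_printoptions(precision=1,suppress=True)
d=look('top');P=cloud(d);rgb=d['color'].astype(int)
def sel(x0,x1,y0,y1,z0,z1):
    with np.errstate(invalid='ignore'):
        m=(P[...,0]>x0)&(P[...,0]<x1)&(P[...,1]>y0)&(P[...,1]<y1)&(P[...,2]>z0)&(P[...,2]<z1)
    return P[m]
def rect(q):
    r=cv2.minAreaRect(q[:,:2].astype(np.float32)); return np.array(r[0]),np.array(r[1]),r[2]
q=sel(320,640,400,520,14,40);print('handle',len(q),rect(q),np.median(q[:,2]))
q=sel(590,720,430,560,4,40);print('hook',len(q),rect(q), np.unique(np.round(q,0),axis=0)[::12])
q=sel(640,900,90,330,285,330);print('cab top',len(q),rect(q),np.median(q[:,2]))
q=sel(600,668,120,300,225,290);print('ring',len(q),rect(q),q.min(0),q.max(0))
q=sel(660,700,120,300,245,290);print('hatch edge',len(q),rect(q),np.median(q[:,2]))
q=sel(500,680,-160,0,10,26);print('board',len(q),rect(q))
q=sel(500,680,-160,0,50,130);print('forks',len(q),q[::3])
q=sel(680,820,-30,90,20,260);print('bottle',rect(q),q[:,2].max())
q=sel(250,470,-60,160,30,400);print('vise',rect(q),q.min(0),q.max(0))
q=sel(520,640,90,190,15,60);print('block',rect(q))
q=sel(420,500,200,280,15,60);print('tape',rect(q))
E
python3 b.py
```

```text
handle 619 (array([471.7, 451.2]), array([316.5,  44. ]), 12.231163024902344) 22.400963158679815
hook 229 (array([650.4, 495.1]), array([119.9, 129.6]), 0.1429147869348526) [[590. 547.   6.]
 [597. 509.   5.]
 [603. 551.   6.]
 [610. 551.   6.]
 [616. 523.   4.]
 [622. 488.  13.]
 [625. 488.  13.]
 [629. 529.   5.]
 [639. 552.   5.]
 [648. 530.   5.]
 [658. 468.   7.]
 [668. 547.   5.]
 [678. 534.   4.]
 [688. 463.  20.]
 [692. 482.  20.]
 [695. 485.  20.]
 [698. 470.  19.]
 [701. 430.  23.]
 [702. 464.  18.]
 [710. 454.   4.]]
cab top 4589 (array([755.6, 209.5]), array([165.1, 201.6]), 2.347580671310425) 298.0353118699488
ring 56 (array([642.1, 205.2]), array([50.3,  6.2]), 1.5997511148452759) [617.  201.5 235.5] [667.3 208.6 284.7]
hatch edge 391 (array([672.2, 210.6]), array([ 24.4, 177.6]), 2.4853708744049072) 282.074563046923
board 966 (array([599.2, -72. ]), array([150.1,  79.6]), 8.098639488220215)
forks 104 [[ 653.9  -81.   106.2]
 [ 652.5  -88.1  116.2]
 [ 651.1  -81.1  105.2]
 [ 649.9  -88.5  113.4]
 [ 651.6  -58.3   79.1]
 [ 651.5  -67.3   79.4]
 [ 650.9  -75.5   84.2]
 [ 
[... 310 characters left out ...]
[ 553.3  -96.3  107.3]
 [ 553.  -104.3  111.6]
 [ 552.2  -77.8   76.9]
 [ 552.1  -86.6   77.8]
 [ 551.   -92.4   96.1]
 [ 550.2  -98.8  109.7]
 [ 546.8  -48.3  116.4]
 [ 549.2  -62.9   76.6]
 [ 549.   -71.3   80. ]
 [ 548.9  -80.1   80.9]
 [ 549.3  -90.    74.5]
 [ 544.1  -46.   111.8]
 [ 544.6  -55.8  104.6]
 [ 546.1  -68.5   78.8]
 [ 546.3  -78.1   74.1]]
bottle (array([758.9,  24.4]), array([73.9, 49.1]), 76.2613296508789) 208.35359930403615
vise (array([343.6,  93.4]), array([131. , 186.4]), 89.30091857910156) [250.1  27.9  30. ] [436.5 159.  161.5]
block (array([573., 132.]), array([104.2,  60.4]), 72.25997161865234)
tape (array([463.2, 243.3]), array([70.6, 68. ]), 0.17757408320903778)
```

Request:
step_arm(
  increments=[
    {"slide":[-0.06,-0.003,0],"roll":-0.1},
    {"slide":[-0.12,-0.006,0],"roll":-0.2},
    {"slide":[-0.18,-0.009,0],"roll":-0.3},
    {"slide":[-0.24,-0.012,0],"roll":-0.42},
    {"slide":[-0.3,-0.017,0],"roll":-0.52},
  ],
  fingers=0.6,
)

```text
t: 1.78
eef_pos: [469.4, 490.1, 214.7]
tcp_rot: [3.141, 0.0, -2.921]
ft_force: [-0.3, 0.4, 0.7]
opening: 0.609
grip_force: 0.0
```

```bash
cat >> h.py <<'E'
def inc(x,y,z,yaw):
    """tool-axis shift (m) and roll from the measured pose to a world TCP target, tool down"""
    s=state();p=np.array(s['eef_pos']);R=Rn.from_euler('xyz',s['tcp_rot']).as_matrix()
    e=R.T@(np.array([x,y,z])-p)/1000
    ty=np.arctan2(R[1,0],R[0,0]); dr=-((yaw-ty+np.pi)%(2*np.pi)-np.pi)
    print('t',round(s['t'],2),'at',np.round(p,1),'yaw',round(ty,3),'F',np.round(s['ft_force'],1),'->slide',np.round(e,4),'roll',round(dr,3))
E
cat > c.py <<'E'
from h import *
np.set_printoptions(precision=1,suppress=True)
d=look('wrist','w1.png')
st()
for n in('pole_balance','pole_hook'):
    for m in mark_of('wrist',n)[:2]: print(n,m['confidence'],m['uv'],world(d,m['uv']),world(d,m['uv'],12))
P=cloud(d)
m=(P[...,2]>15)&(P[...,2]<35)&(P[...,0]>330)&(P[...,0]<600)&(abs(P[...,1]-453-.22*(P[...,0]-470))<30)
q=P[m];print(len(q),cv2.minAreaRect(q[:,:2].astype(np.float32)),cv2.fitLine(q[:,:2].astype(np.float32),cv2.DIST_HUBER,0,.01,.01).ravel(),q.min(0),q.max(0))
E
python3 c.py
```

```text
{'t': 1.825, 'joints': [0.701, 0.572, 1.41, -0.002, 1.158, -1.091], 'eef_pos': [475.568, 486.924, 214.332], 'tcp_rot': [-3.141, 0.002, -2.919], 'ft_force': [2.4, -4.111, -1.363], 'opening': 0.601, 'grip_force': 0.0}
4120 ((459.30828857421875, 452.94329833984375), (277.9048156738281, 22.201974868774414), 18.500940322875977) [  0.9   0.3 438.1 446.4] [330.  401.3  15.1] [591.2 496.7  26.3]
```

View pics/w1.png

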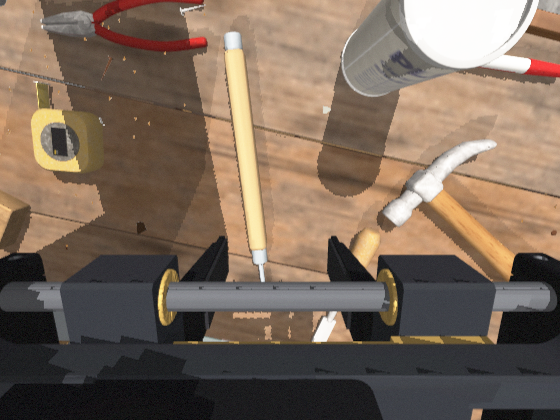

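The wrist image shows the handle from (232,40) to (260,258), with the hook hidden behind the gripper. The arm was still moving, so I'll measure again at rest.

```bash
cat > c.py <<'E'
from h import *
np.set_printoptions(precision=2,suppress=True)
for cam in('wrist','top'):
    d=look(cam); P=cloud(d)
    m=(P[...,2]>17)&(P[...,2]<35)&(P[...,0]>310)&(P[...,0]<600)&(abs(P[...,1]-453-.24*(P[...,0]-470))<35)
    q=P[m]
    if len(q)<20: print(cam,len(q));continue
    l=cv2.fitLine(q[:,:2].astype(np.float32),cv2.DIST_HUBER,0,.01,.01).ravel()
    s=(q[:,:2]-l[2:])@l[:2]
    print(cam,len(q),'yaw',np.arctan2(l[1],l[0]),'ends',l[2:]+l[:2]*np.percentile(s,.5),l[2:]+l[:2]*np.percentile(s,99.5),np.ptp(s))
    for n in('pole_balance','pole_hook'):
        for m in mark_of(cam,n)[:2]: print(n,m['confidence'],m['uv'],world(d,m['uv'],12))
st()
E
python3 c.py
```

```text
wrist 4267 yaw 0.32189038 ends [318.85 406.69] [564.15 488.5 ] 262.9008380731119
pole_balance 0.61 [250.3, 183.3] [470.8  455.89  12.  ]
top 546 yaw 0.3226548 ends [321.71 403.49] [575.86 488.46] 295.69822382877487
pole_balance 0.83 [188.0, 258.6] [474.36 455.52  12.  ]
pole_hook 0.56 [183.8, 211.6] [623.19 473.11  12.  ]
{'t': 2.225, 'joints': [0.714, 0.568, 1.417, 0.0, 1.157, -1.075], 'eef_pos': [466.506, 491.644, 214.897], 'tcp_rot': [3.141, 0.0, -2.923], 'ft_force': [-1.024, -0.14, -0.11], 'opening': 0.603, 'grip_force': 0.0}
```

```bash
python3 -c "
from h import *
inc(539.3,478.3,40,3.464);inc(539.3,478.3,4,3.464)"
```

```text
t 2.23 at [466.5 491.6 214.9] yaw -2.923 F [-1.  -0.1 -0.1] ->slide [-0.0681 -0.0288  0.1749] roll -0.104
t 2.23 at [466.5 491.6 214.9] yaw -2.923 F [-1.  -0.1 -0.1] ->slide [-0.0681 -0.0289  0.2109] roll -0.104
```

Request:
step_arm(
  increments=[
    {"slide":[-0.03,-0.013,0.04],"roll":-0.05},
    {"slide":[-0.068,-0.029,0.08],"roll":-0.104},
    {"slide":[-0.068,-0.029,0.13],"roll":-0.104},
    {"slide":[-0.068,-0.029,0.17],"roll":-0.104},
    {"slide":[-0.068,-0.029,0.17],"roll":-0.104},
  ],
)

```text
t: 2.85
eef_pos: [538.4, 476.9, 41.9]
tcp_rot: [-3.14, -0.005, -2.82]
ft_force: [-1.1, 1.0, 0.2]
opening: 0.597
grip_force: 0.0
```

```bash
python3 -c "
from h import *
d=look('wrist','w2.png');inc(539.3,478.3,4,3.464)
P=cloud(d)
m=(P[...,2]>17)&(P[...,2]<30)&(P[...,0]>310)&(P[...,0]<600)&(abs(P[...,1]-455-.334*(P[...,0]-471))<30)
q=P[m];l=cv2.fitLine(q[:,:2].astype(np.float32),cv2.DIST_HUBER,0,.01,.01).ravel();print(len(q),l,np.arctan2(l[1],l[0]),'line y at 539:',l[3]+l[1]/l[0]*(539.3-l[2]))"
```

```text
t 2.9 at [539.6 477.7  44.5] yaw -2.82 F [ 0.1 -0.7  0.6] ->slide [0.     0.0007 0.0405] roll -0.0
9952 [9.4751453e-01 3.1971270e-01 4.7668741e+02 4.5858127e+02] 0.32542622 line y at 539: 479.70816
```

Aligned; descend and grip.

Request:
step_arm(
  increments=[
    {"slide":[0,0.001,0.02],"roll":0},
    {"slide":[0,0.001,0.034],"roll":0},
    {"slide":[0,0.001,0.04],"roll":0},
    {"slide":[0,0.001,0.04],"roll":0},
  ],
)

```text
t: 3.4
eef_pos: [539.9, 478.1, 4.3]
tcp_rot: [-3.142, -0.0, -2.82]
ft_force: [-0.7, -0.4, 0.6]
opening: 0.598
grip_force: 0.0
```

Request:
step_arm(
  increments=[
    {"slide":[0,0,0],"roll":0},
    {"slide":[0,0,0],"roll":0},
    {"slide":[0,0,0],"roll":0},
    {"slide":[0,0,0],"roll":0},
    {"slide":[0,0,0],"roll":0},
  ],
  fingers=0.0,
)

```text
t: 4.03
eef_pos: [540.0, 478.4, 4.9]
tcp_rot: [3.141, 0.0, -2.82]
ft_force: [0.8, -0.7, 1.3]
opening: 0.229
grip_force: 30.0
```

Request:
step_arm(
  increments=[
    {"slide":[0,0,-0.02],"roll":0},
    {"slide":[0,0,-0.06],"roll":0},
    {"slide":[0,0,-0.11],"roll":0},
    {"slide":[0,0,-0.16],"roll":0},
    {"slide":[0,0,-0.16],"roll":0},
  ],
)

```text
t: 4.65
eef_pos: [541.2, 479.1, 170.4]
tcp_rot: [3.139, 0.008, -2.82]
ft_force: [-0.3, 0.8, -2.5]
opening: 0.229
grip_force: 30.0
```

```bash
cat > pole.py <<'E'
from h import *
np.set_printoptions(precision=1,suppress=True)
s=st();p=np.array(s['eef_pos']);R=Rn.from_euler('xyz',s['tcp_rot']).as_matrix()
h=-R[:2,0];h/=np.linalg.norm(h);n=np.array([-h[1],h[0]])
for cam in('top','wrist','scene'):
    d=look(cam,f'{cam}_{s["t"]:.1f}.png');P=cloud(d).reshape(-1,3)
    a=(P[:,:2]-p[:2])@h; b=(P[:,:2]-p[:2])@n
    m=(a>-240)&(a<100)&(abs(b)<45)&(abs(P[:,2]-p[2]-10)<(16 if cam!='wrist' else 30))
    a,b,z=a[m],b[m],P[m,2]
    print(cam,m.sum())
    for lo in range(-240,100,20):
        k=(a>=lo)&(a<lo+20)
        if k.sum()>2: print('  a',lo,'n',k.sum(),'b med/min/max',np.round([np.median(b[k]),b[k].min(),b[k].max()],1),'z-tcp med',round(np.median(z[k])-p[2],1))
    for nme in('pole_hook','pole_balance'):
        for mk in mark_of(cam,nme)[:1]:
            w=world(d,mk['uv'],p[2]+8); print(nme,round(mk['confidence'],2),w,'a,b',(w[:2]-p[:2])@h,(w[:2]-p[:2])@n)
E
python3 pole.py
```

```text
{'t': 4.65, 'joints': [0.633, 0.67, 1.342, -0.0, 1.122, -1.259], 'eef_pos': [541.209, 479.121, 170.444], 'tcp_rot': [3.139, 0.008, -2.82], 'ft_force': [-0.324, 0.837, -2.542], 'opening': 0.229, 'grip_force': 29.992}
top 32
  a 60 n 16 b med/min/max [-33.  -43.3  -7.7] z-tcp med 9.4
  a 80 n 16 b med/min/max [-20.7 -40.3  -6.2] z-tcp med 10.5
pole_hook 0.44 [626.8 478.  178.4] a,b 80.86562710078765 -28.092987372763197
wrist 14234
  a -140 n 724 b med/min/max [ -1.  -11.6  10.1] z-tcp med 11.4
  a -120 n 2444 b med/min/max [ -1.  -12.1  10. ] z-tcp med 11.4
  a -100 n 2190 b med/min/max [ -1.  -11.9  10. ] z-tcp med 11.5
  a -80 n 1979 b med/min/max [ -1.  -12.1   9.9] z-tcp med 11.5
  a -60 n 1786 b med/min/max [ -1.2 -12.1   9.7] z-tcp med 11.5
  a -40 n 1617 b med/min/max [ -0.9 -11.9   9.9] z-tcp med 11.6
  a -20 n 2758 b med/min/max [ -1.4 -20.4  18.2] z-tcp med 12.1
  a 0 n 431 b med/min/max [ -1.4 -12.2   9.8] z-tcp med 11.2
  a 20 n 166 b med/min/max [-0.9 -5.9  3.6] z-tcp med 2.8
  a 40 n 139 b med/min/max [-1.4 -3.8  1.5] z-tcp med 2.5
pole_balance 0.56 [470.5 454.  178.4] a,
[... 488 characters left out ...]
-100 n 53 b med/min/max [ -9.4 -14.7   6.6] z-tcp med 4.8
  a -80 n 49 b med/min/max [-11.  -15.1   2.6] z-tcp med 6.1
  a -60 n 47 b med/min/max [-11.2 -15.8   4.3] z-tcp med 6.0
  a -40 n 41 b med/min/max [-10.8 -16.9   5.3] z-tcp med 5.3
  a -20 n 114 b med/min/max [-11.1 -23.8  19.3] z-tcp med 10.8
  a 0 n 43 b med/min/max [-16.1 -22.9  13.5] z-tcp med 12.6
  a 20 n 10 b med/min/max [ -7.5 -11.7  -1.8] z-tcp med -0.0
  a 40 n 12 b med/min/max [-3.3 -5.5 -0.8] z-tcp med -0.9
  a 60 n 29 b med/min/max [-17.3 -43.1  -0.7] z-tcp med -0.7
pole_hook 0.86 [611.5 472.3 178.4] a,b 64.54665822569068 -28.621926569304886
pole_balance 0.74 [457.2 422.4 178.4] a,b -97.6771073626042 -27.319747572609714
```

```bash
cat > e.py <<'E'
from h import *
np.set_printoptions(precision=1,suppress=True)
inc(541,479,165,3.464)
d=look('scene');P=cloud(d).reshape(-1,3)
with np.errstate(invalid='ignore'):
    q=P[(P[:,0]>600)&(P[:,0]<720)&(P[:,1]>120)&(P[:,1]<295)&(P[:,2]>145)&(P[:,2]<278)]
# plane x = a + b*(y-210)+c*(z-200), robust
A=np.c_[np.ones(len(q)),q[:,1]-210,q[:,2]-200]; w=np.ones(len(q))>0
for _ in range(8):
    k=np.linalg.lstsq(A[w],q[w,0],rcond=None)[0]; r=q[:,0]-A@k; w=abs(r)<max(4,1.5*np.median(abs(r)))
print('face',k*[1,1e3,1e3],w.sum(),len(q))
o=q[(r<-10)&(r>-70)]; print('ring pts',len(o),o.min(0),o.max(0),np.median(o,0)); print(o[::4])
t=look('top')
for c,dd in(('scene',d),('top',t)):
    for m in mark_of(c,'hatch_ring')[:1]: print(c,m['confidence'],m['uv'],world(dd,m['uv'],260))
    for m in mark_of(c,'hatch_hinge')[:1]: print(c,m['confidence'],m['uv'],world(dd,m['uv'],130))
Q=cloud(t).reshape(-1,3)
z=Q[(Q[:,0]>600)&(Q[:,0]<662)&(Q[:,1]>170)&(Q[:,1]<240)&(Q[:,2]>255)]; print('top ring',len(z),np.median(z,0),z.min(0),z.max(0))
for w in((643,205,260),(643,205,284),(643,205,236)): print('scene proj',proj(d,w),'top',proj(t,w))
im=d['color'][140:260,230:340,::-1]; cv2.imwrite('pics/ringcrop.png',cv2.resize(im,None,fx=5,fy=5,interpolation=cv2.INTER_CUBIC))
E
python3 e.py
```

```text
t 5.1 at [539.8 478.1 163.6] yaw -2.82 F [ 0.4  0.6 -2.4] ->slide [-0.  0. -0.] roll -0.001
face [676.9 -39.4 -60.1] 2065 2267
ring pts 115 [614.2 198.7 232.5] [662.2 209.7 278. ] [633.9 204.6 255.6]
[[639.1 204.9 277.9]
 [628.5 206.2 277.1]
 [638.2 203.6 275.9]
 [651.5 205.9 272.7]
 [632.  203.1 274.8]
 [621.6 204.6 274. ]
 [652.5 203.3 268.2]
 [622.4 201.6 272.2]
 [658.5 203.4 264.5]
 [656.6 204.9 262. ]
 [622.4 201.9 267.2]
 [618.4 204.4 264.9]
 [615.8 204.8 262.8]
 [658.2 203.2 254.6]
 [657.1 205.8 251.6]
 [620.1 202.9 257.5]
 [617.2 207.1 254.5]
 [657.1 205.8 246.5]
 [620.9 204.3 252. ]
 [617.4 203.4 250.5]
 [655.6 203.8 242.3]
 [648.6 206.5 240.5]
 [622.8 207.4 243.2]
 [648.5 206.4 238. ]
 [624.4 201.4 242.1]
 [638.3 204.6 238.1]
 [622.6 203.  239.5]
 [634.4 203.3 236.8]
 [632.7 205.1 234.2]]
scene 0.69 [277.3, 171.8] [640.7 198.1 260. ]
scene 0.75 [287.4, 214.7] [685.  217.7 130. ]
top 0.57 [261.6, 193.3] [645.2 210.2 260. ]
top 0.7 [267.8, 185.8] [686.7 200.  130. ]
top ring 42 [640.6 205.2 277.1] [616.9 202.5 258.1] [660.9 208.8 284.7]
scene proj (np.float64(276.3847048129265), np.float64(170.88000762235953)) top (np.float64(263.5813558948883), np.float64(194.10753442066635))
scene proj (np.float64(276.2578015916293), np.float64(161.1856001310742)) top (np.float64(263.0787819398007), np.float64(192.7558230743549))
scene proj (np.float64(276.50933636113695), np.float64(180.40087716587374)) top (np.float64(264.06438365282196), np.float64(195.40667476483418))
```

View pics/ringcrop.png

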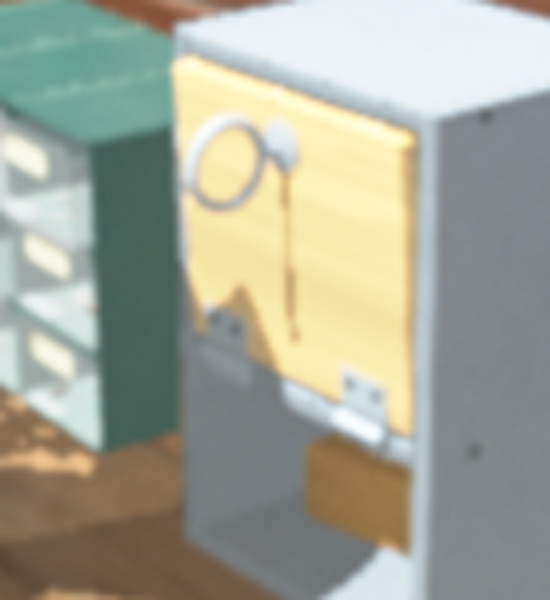

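The crop shows the hatch slightly ajar (about 0.06 rad) with its ring clear of the face. I put the ring at about (638.5, 204.5, 257.5) and the hinge at x≈681.

```bash
python3 -c "
from h import *
inc(552.8,282.7,251,3.18)"
```

```text
t 5.4 at [540.  478.2 164.6] yaw -2.82 F [-0.5 -0.1 -2.8] ->slide [ 0.0495 -0.1895 -0.0864] roll 0.283
```

Request:
step_arm(
  increments=[
    {"slide":[0.008,-0.03,-0.02],"roll":0.06},
    {"slide":[0.02,-0.076,-0.05],"roll":0.12},
    {"slide":[0.032,-0.122,-0.086],"roll":0.19},
    {"slide":[0.044,-0.168,-0.086],"roll":0.25},
    {"slide":[0.0495,-0.1895,-0.0864],"roll":0.283},
  ],
)

```text
t: 6.02
eef_pos: [553.0, 280.7, 251.7]
tcp_rot: [3.141, 0.001, -3.106]
ft_force: [-0.1, 0.1, -3.1]
opening: 0.226
grip_force: 30.0
```

Request:
step_arm(
  increments=[
    {"slide":[0,0,0],"roll":0},
    {"slide":[0,0,0],"roll":0},
  ],
)

```text
t: 6.28
eef_pos: [552.8, 283.6, 250.8]
tcp_rot: [3.141, -0.0, -3.103]
ft_force: [0.3, 0.1, -2.1]
opening: 0.233
grip_force: 30.0
```

```bash
cat > f.py <<'E'
from h import *
np.set_printoptions(precision=1,suppress=True)
s=st()
for cam in('top','scene'):
    d=look(cam,f'{cam}_h{s["t"]:.1f}.png');P=cloud(d).reshape(-1,3)
    p=np.array(s['eef_pos'])
    m=(P[:,0]>p[0]+45)&(P[:,0]<665)&(P[:,1]>p[1]-55)&(P[:,1]<p[1]+20)&(abs(P[:,2]-p[2]-7)<35)
    q=P[m]; print(cam,len(q)); print(q[::max(1,len(q)//25)]-0)
    for mk in mark_of(cam,'pole_hook')[:2]: print(mk['confidence'],mk['uv'],world(d,mk['uv'],p[2]+6.5))
    im=d['color'][:,:,::-1]; u,v=map(int,proj(d,(610,230,250)));c=im[max(0,v-50):v+50,max(0,u-65):u+65]
    cv2.imwrite(f'pics/{cam}_c{s["t"]:.1f}.png',cv2.resize(c,None,fx=4,fy=4,interpolation=cv2.INTER_CUBIC))
import glob
A,B=[cv2.imread(f'pics/{c}_c{s["t"]:.1f}.png') for c in('top','scene')]
h=min(A.shape[0],B.shape[0]);M=np.hstack([A[:h],B[:h]]);cv2.imwrite('pics/pair%.1f.png'%s['t'],cv2.resize(M,None,fx=.76,fy=.76)); print('pics/pair%.1f.png'%s['t'])
E
python3 f.py
```

```text
{'t': 6.275, 'joints': [0.368, 0.453, 1.522, 0.0, 1.166, -1.243], 'eef_pos': [552.797, 283.558, 250.783], 'tcp_rot': [3.141, -0.0, -3.103], 'ft_force': [0.305, 0.117, -2.144], 'opening': 0.233, 'grip_force': 29.993}
top 13
[[638.  254.1 260. ]
 [636.7 250.6 268.9]
 [635.4 251.5 259.2]
 [635.7 249.  256.9]
 [635.2 246.1 260.5]
 [632.6 251.3 260.4]
 [632.3 248.5 262.5]
 [632.4 246.  261.4]
 [630.  248.7 260. ]
 [630.4 246.3 256.8]
 [629.6 243.2 262.6]
 [627.2 245.9 260.8]
 [627.4 243.4 259.4]]
scene 54
[[632.8 286.8 258.7]
 [619.7 285.  259.1]
 [625.4 284.6 258.1]
 [628.2 279.8 258.7]
 [632.1 276.7 258.7]
 [607.2 288.3 258.1]
 [610.5 284.4 258.4]
 [615.7 283.3 257.7]
 [623.9 287.1 255.1]
 [626.7 282.1 255.8]
 [629.  276.6 256.7]
 [630.7 270.1 258.1]
 [633.  264.6 259. ]
 [598.2 283.3 258.6]
 [604.3 283.8 257.2]
 [608.9 281.9 256.8]
 [615.8 283.8 254.9]
 [631.  270.7 255.3]
 [630.2 260.4 258.1]
 [631.9 254.1 259.3]
 [598.2 283.5 255.9]
 [602.6 281.2 255.6]
 [634.7 267.5 252.8]
 [625.9 245.1 260.3]
 [633.4 247.6 258.1]
 [626.2 241.4 258.6]
 [625.6 244.9 255.3]]
0.88 [258.7, 163.5] [646.8 286.7 257.3]
pics/pair6.3.png
```

Hook cross arm measures x≈634, z≈258, level with the ring. I'll move it 6 mm deeper so the curled tip clears the wire, then slide right through the ring.

Request:
step_arm(
  increments=[
    {"slide":[-0.006,-0.01,0],"roll":0},
    {"slide":[-0.006,-0.025,0],"roll":0},
    {"slide":[-0.006,-0.04,0],"roll":0},
    {"slide":[-0.006,-0.055,0],"roll":0},
    {"slide":[-0.006,-0.061,0],"roll":0},
  ],
)

```text
t: 7.1
eef_pos: [561.3, 220.7, 251.2]
tcp_rot: [3.142, 0.0, -3.105]
ft_force: [-0.8, -0.4, -1.6]
opening: 0.229
grip_force: 30.0
```

Request:
step_arm(
  increments=[
    {"slide":[0,0,0],"roll":0},
    {"slide":[0,0,0],"roll":0},
  ],
)

```text
t: 7.35
eef_pos: [561.1, 222.3, 251.1]
tcp_rot: [3.141, 0.0, -3.103]
ft_force: [0.7, 0.7, -2.1]
opening: 0.227
grip_force: 30.0
```

```bash
python3 f.py | grep -v '^ *\[\['
```

```text
{'t': 7.35, 'joints': [0.268, 0.427, 1.567, 0.0, 1.148, -1.342], 'eef_pos': [561.147, 222.28, 251.093], 'tcp_rot': [3.141, 0.0, -3.103], 'ft_force': [0.698, 0.66, -2.084], 'opening': 0.227, 'grip_force': 29.993}
top 10
 [664.8 204.1 259.2]
 [660.2 206.  271.2]
 [656.6 208.3 276.8]
 [657.1 205.9 273.6]
 [653.9 205.7 277. ]
 [648.8 203.1 276.1]
 [645.1 202.7 283.4]
 [643.6 202.3 239.6]
 [641.1 202.4 238. ]]
scene 171
 [641.3 203.7 277.7]
 [633.1 204.5 276.7]
 [651.5 205.9 272.7]
 [649.  202.5 271.6]
 [628.7 202.5 273.1]
 [625.1 201.5 271.6]
 [625.2 205.9 268. ]
 [621.3 200.2 267.8]
 [660.5 206.2 258.4]
 [622.7 219.2 260.1]
 [638.7 217.1 257.4]
 [663.6 206.4 255.2]
 [621.5 221.7 257.2]
 [640.3 211.2 256.1]
 [658.  206.9 253.6]
 [619.3 222.9 254.8]
 [641.8 196.8 257.1]
 [615.6 204.8 257.9]
 [645.2 189.5 255.9]
 [632.8 180.5 258.5]
 [621.6 205.4 251.5]
 [619.2 202.  250.5]
 [624.7 205.8 245.8]
 [624.3 205.3 243.5]
 [623.9 204.9 241.2]
 [642.3 206.1 236.9]
 [631.1 202.8 237.7]
 [631.5 203.4 234.9]]
0.6 [272.8, 172.8] [632.1 204.4 257.6]
pics/pair7.3.png
```

The hook is through: points at y≈190–211 inside the hole, tip at y≈180 past the ring. Now ease the hatch along its arc.

Request:
step_arm(
  increments=[
    {"slide":[0.008,0,0.002],"roll":0},
    {"slide":[0.016,0,0.0044],"roll":0},
    {"slide":[0.021,0,0.007],"roll":0},
    {"slide":[0.027,0,0.01],"roll":0},
    {"slide":[0.0326,0,0.0135],"roll":0},
  ],
)

```text
t: 8.18
eef_pos: [528.5, 220.8, 237.5]
tcp_rot: [3.141, 0.001, -3.103]
ft_force: [5.2, 1.1, -1.0]
opening: 0.228
grip_force: 30.0
```

Request:
step_arm(
  increments=[
    {"slide":[0.0055,0,0.004],"roll":0},
    {"slide":[0.011,0,0.0078],"roll":0},
    {"slide":[0.0163,0,0.0121],"roll":0},
    {"slide":[0.0212,0,0.0167],"roll":0},
  ],
)

```text
t: 8.68
eef_pos: [507.1, 220.0, 220.5]
tcp_rot: [3.141, 0.0, -3.103]
ft_force: [4.5, -0.0, -1.5]
opening: 0.231
grip_force: 30.0
```

```bash
cat > g.py <<'E'
from h import *
np.set_printoptions(precision=1,suppress=True)
s=st()
d=look('scene','g%.1f.png'%s['t']);P=cloud(d).reshape(-1,3)
# hatch points: yellow-ish slab seen at right part (y 125..175), fit outer face
c=d['color'].reshape(-1,3).astype(int)
m=(P[:,0]>500)&(P[:,0]<690)&(P[:,1]>125)&(P[:,1]<178)&(P[:,2]>128)&(P[:,2]<295)&(c[:,0]-c[:,2]>40)
q=P[m]; print(len(q),q.min(0),q.max(0))
l=cv2.fitLine(q[:,[0,2]].astype(np.float32),cv2.DIST_HUBER,0,.01,.01).ravel(); l=l if l[1]>0 else -l*np.r_[1,1,-1,-1]
print('hatch angle~',np.arctan2(-l[0],l[1]))
p=np.array(s['eef_pos']);k=(P[:,0]>p[0]-150)&(P[:,0]<p[0]+100)&(abs(P[:,1]-p[1])<60)&(abs(P[:,2]-p[2]-6)<40)
e=P[k]
for lo in(-150,-120,-90,-60,30,45,60):
    w=e[(e[:,0]-p[0]>lo)&(e[:,0]-p[0]<lo+15)]; 
    if len(w)>3: print(lo,np.median(w,0)-p)
E
python3 g.py
```

```text
{'t': 8.675, 'joints': [0.29, 0.382, 1.73, 0.0, 1.029, -1.319], 'eef_pos': [507.102, 219.979, 220.535], 'tcp_rot': [3.141, 0.0, -3.103], 'ft_force': [4.522, -0.012, -1.48], 'opening': 0.231, 'grip_force': 29.996}
564 [624.1 125.1 135.3] [682.4 177.9 274.6]
hatch angle~ 0.3848093265432725
-150 [-142.8  -15.4    9.3]
-120 [-112.2  -13.9    9.9]
-90 [-82.9 -12.9  10.1]
-60 [-52.7 -12.2  11.1]
30 [38.4 -0.5  6.3]
45 [52.7 -0.2  6.9]
60 [ 72.2 -17.4   9.3]
```

Request:
step_arm(
  increments=[
    {"slide":[0.0056,0,0.0058],"roll":0},
    {"slide":[0.011,0,0.012],"roll":0},
    {"slide":[0.0158,0,0.0183],"roll":0},
    {"slide":[0.0204,0,0.025],"roll":0},
    {"slide":[0.0246,0,0.032],"roll":0},
  ],
)

```text
t: 9.35
eef_pos: [482.5, 219.0, 188.4]
tcp_rot: [3.141, 0.0, -3.103]
ft_force: [3.9, -0.1, -0.4]
opening: 0.229
grip_force: 30.0
```

Request:
step_arm(
  increments=[
    {"slide":[0.0031,0,0.0061],"roll":0},
    {"slide":[0.0059,0,0.0122],"roll":0},
    {"slide":[0.0084,0,0.0185],"roll":0},
    {"slide":[0.0106,0,0.0248],"roll":0},
    {"slide":[0.0125,0,0.0313],"roll":0},
  ],
)

```text
t: 9.98
eef_pos: [470.2, 218.6, 157.1]
tcp_rot: [3.141, 0.0, -3.103]
ft_force: [2.7, -0.2, -0.5]
opening: 0.232
grip_force: 30.0
```

```bash
python3 g.py
```

```text
{'t': 9.975, 'joints': [0.308, 0.413, 1.884, 0.0, 0.845, -1.301], 'eef_pos': [470.222, 218.557, 157.133], 'tcp_rot': [3.141, 0.0, -3.103], 'ft_force': [2.726, -0.157, -0.513], 'opening': 0.232, 'grip_force': 29.995}
94 [559.  125.1 136.9] [680.3 177.4 228.6]
hatch angle~ 0.8677151729017426
-150 [-143.   -15.1   10.1]
-120 [-112.2  -13.8   10.7]
-90 [-82.1 -12.9  10.1]
-60 [-52.3 -11.9  10.6]
30 [37.3 -1.2  7.1]
45 [53.   0.2  7.5]
60 [ 67.1 -17.4  16.8]
```

```bash
python3 -c "
from h import *
np.set_printoptions(precision=0,suppress=True)
for c in('top','scene'):
    P=cloud(look(c)).reshape(-1,3)
    for z0 in(60,100,130,145):
        q=P[(P[:,0]>250)&(P[:,0]<445)&(P[:,1]>-20)&(P[:,1]<175)&(P[:,2]>z0)&(P[:,2]<175)]
        if len(q): print(c,z0,len(q),q.min(0),q.max(0),np.percentile(q,97,axis=0))
"
```

```text
top 60 1614 [250.  28.  69.] [436. 124. 160.] [428. 113. 155.]
top 100 1351 [250.  28. 100.] [436. 124. 160.] [412. 112. 156.]
top 130 1054 [250.  28. 130.] [412. 124. 160.] [409. 113. 156.]
top 145 682 [250.  29. 145.] [349. 124. 160.] [347. 113. 156.]
scene 60 4246 [250.  26.  60.] [436. 132. 153.] [422. 115. 151.]
scene 100 2526 [250.  26. 100.] [412. 132. 153.] [404. 121. 151.]
scene 130 1762 [250.  26. 130.] [410. 132. 153.] [401. 123. 152.]
scene 145 1056 [250.  27. 145.] [346. 132. 153.] [342. 125. 152.]
```

Request:
step_arm(
  increments=[
    {"slide":[0.0015,0,0.0066],"roll":0},
    {"slide":[0.0027,0,0.0133],"roll":0},
    {"slide":[0.0036,0,0.02],"roll":0},
    {"slide":[0.0041,0,0.0268],"roll":0},
    {"slide":[0.0043,0,0.0335],"roll":0},
  ],
)

```text
t: 10.75
eef_pos: [465.8, 218.4, 123.5]
tcp_rot: [-3.142, -0.001, -3.103]
ft_force: [-1.1, -0.0, 0.1]
opening: 0.228
grip_force: 30.0
```

```bash
python3 g.py
```

```text
{'t': 10.75, 'joints': [0.31, 0.457, 1.926, 0.0, 0.759, -1.299], 'eef_pos': [465.757, 218.368, 123.467], 'tcp_rot': [-3.142, -0.001, -3.103], 'ft_force': [-1.14, -0.03, 0.052], 'opening': 0.228, 'grip_force': 30.0}
233 [502.1 125.8 144.2] [678.8 177.9 242.8]
hatch angle~ 1.125702522933414
-150 [-143.   -15.1   -6.7]
-120 [-112.4  -14.1   -2. ]
-90 [-82.5 -12.7   0.7]
-60 [-52.6 -11.8   5.2]
30 [37.9 -1.2 11.8]
45 [52.9 -1.2 14.8]
60 [ 64.9 -17.6  20.3]
```

The pole tilts about 0.15 rad in the grip (hook up) but the hatch still moves, and the vise is clear. I'll continue gently and watch the tilt.

Request:
step_arm(
  increments=[
    {"slide":[0,0,0.004],"roll":0},
    {"slide":[0,0,0.008],"roll":0},
    {"slide":[0,0,0.012],"roll":0},
    {"slide":[-0.001,0,0.016],"roll":0},
    {"slide":[-0.001,0,0.02],"roll":0},
  ],
)

```text
t: 11.42
eef_pos: [467.3, 218.5, 103.8]
tcp_rot: [3.141, 0.001, -3.103]
ft_force: [-0.7, -0.6, -0.6]
opening: 0.231
grip_force: 30.0
```

```bash
python3 g.py; ls pics | tail -3
```

```text
{'t': 11.425, 'joints': [0.309, 0.488, 1.941, 0.0, 0.712, -1.3], 'eef_pos': [467.34, 218.484, 103.842], 'tcp_rot': [3.141, 0.001, -3.103], 'ft_force': [-0.671, -0.558, -0.584], 'opening': 0.231, 'grip_force': 30.0}
368 [501.3 125.2 143.4] [676.4 177.8 213. ]
hatch angle~ 1.2625753077211417
-150 [-143.4  -15.1   -8. ]
-120 [-113.    -6.1    0.8]
-90 [-81.5 -13.    2.1]
-60 [-52.6 -11.3   5.2]
30 [38.6 -0.7 11.9]
45 [57.2 -2.2 17.2]
60 [ 66.4 -17.8  17.2]
w1.png
w2.png
wrist_4.7.png
```

The tilt is holding at about 0.14 and the hatch follows (1.26 rad).

Request:
step_arm(
  increments=[
    {"slide":[0,0,0.004],"roll":0},
    {"slide":[-0.001,0,0.008],"roll":0},
    {"slide":[-0.001,0,0.012],"roll":0},
    {"slide":[-0.002,0,0.016],"roll":0},
    {"slide":[-0.003,0,0.02],"roll":0},
  ],
)

```text
t: 12.1
eef_pos: [469.9, 218.5, 83.7]
tcp_rot: [-3.142, -0.0, -3.103]
ft_force: [-1.0, -0.3, -0.7]
opening: 0.231
grip_force: 30.0
```

Request:
step_arm(
  increments=[
    {"slide":[-0.001,0,0.004],"roll":0},
    {"slide":[-0.002,0,0.008],"roll":0},
    {"slide":[-0.003,0,0.012],"roll":0},
    {"slide":[-0.003,0,0.016],"roll":0},
  ],
)

```text
t: 12.6
eef_pos: [473.4, 218.7, 67.9]
tcp_rot: [3.141, 0.001, -3.103]
ft_force: [0.8, 0.1, -0.2]
opening: 0.23
grip_force: 30.0
```

```bash
python3 g.py; python3 -c "
import cv2,glob
f=sorted(glob.glob('pics/g1*.png'))[-1];im=cv2.imread(f);cv2.imwrite('pics/v1.png',cv2.resize(im[120:330,110:390],None,fx=2.8,fy=2.8,interpolation=cv2.INTER_CUBIC))"
```

```text
{'t': 12.6, 'joints': [0.306, 0.553, 1.954, 0.0, 0.634, -1.303], 'eef_pos': [473.413, 218.714, 67.863], 'tcp_rot': [3.141, 0.001, -3.103], 'ft_force': [0.765, 0.134, -0.167], 'opening': 0.23, 'grip_force': 30.0}
576 [503.4 125.1 134.3] [680.1 177.9 175.5]
hatch angle~ 1.5341758745457794
-150 [-142.4  -14.8   -8.1]
-90 [-76.6  -8.2   5.1]
-60 [-52.9  -8.7   9.3]
30 [38.9  0.1 12.2]
45 [ 55.7 -15.8  21.7]
60 [ 67.3 -17.1  15.6]
```

View pics/v1.png

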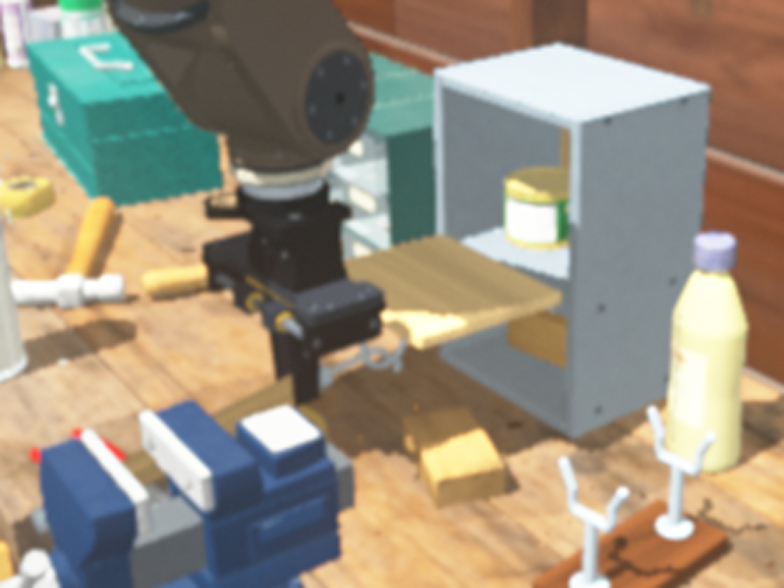

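The hatch is nearly level, with the hook in the ring below it at about (385,355). A little more, until the stop is felt.

Request:
step_arm(
  increments=[
    {"slide":[-0.0005,0,0.003],"roll":0},
    {"slide":[-0.001,0,0.006],"roll":0},
    {"slide":[-0.001,0,0.009],"roll":0},
    {"slide":[-0.001,0,0.009],"roll":0},
  ],
)

```text
t: 13.15
eef_pos: [473.9, 218.7, 58.8]
tcp_rot: [-3.142, -0.0, -3.103]
ft_force: [0.0, -0.0, -1.2]
opening: 0.231
grip_force: 30.0
```

```bash
cat > hatch.py <<'E'
from h import *
np.set_printoptions(precision=1,suppress=True)
st()
for cam in('top','scene'):
    d=look(cam);P=cloud(d).reshape(-1,3)
    m=(P[:,0]>530)&(P[:,0]<672)&(P[:,1]>125)&(P[:,1]<290)&(P[:,2]>134)&(P[:,2]<175)
    q=P[m]
    if len(q)<20: print(cam,len(q));continue
    A=np.c_[np.ones(len(q)),q[:,0]-600,q[:,1]-205];w=np.ones(len(q))>0
    for _ in range(8):
        k=np.linalg.lstsq(A[w],q[w,2],rcond=None)[0];r=abs(q[:,2]-A@k);w=r<max(2.5,2*np.median(r))
    print(cam,len(q),w.sum(),'z600',k[0],'slope dz/dx',round(k[1],4),'dz/dy',round(k[2],4),'xmin',np.percentile(q[w][:,0],1))
E
python3 hatch.py; python3 g.py | tail -7
```

```text
{'t': 13.15, 'joints': [0.306, 0.569, 1.958, 0.0, 0.615, -1.303], 'eef_pos': [473.925, 218.671, 58.784], 'tcp_rot': [-3.142, -0.0, -3.103], 'ft_force': [0.044, -0.008, -1.224], 'opening': 0.231, 'grip_force': 30.0}
top 2685 2216 z600 142.23721453155946 slope dz/dx 0.0035 dz/dy 0.0014 xmin 533.1205730329667
scene 1494 1476 z600 140.3132124975404 slope dz/dx -0.0005 dz/dy -0.0015 xmin 533.8243469570873
590 [501.  125.2 129.5] [680.6 178.  183.3]
hatch angle~ -1.5673937
-150 [-141.7  -14.6  -13.7]
-60 [-52.1  -1.5   7.3]
30 [38.2 -1.  15.1]
45 [54.7 -3.8 19.6]
60 [ 68.  -17.7  19.8]
```

Level within measurement. One small extra press to seat it on the stop, then relax to the ring centre.

Request:
step_arm(
  increments=[
    {"slide":[0,0,0.002],"roll":0},
    {"slide":[0,0,0.004],"roll":0},
    {"slide":[0,0,0.005],"roll":0},
    {"slide":[0,0,0.005],"roll":0},
  ],
)

```text
t: 13.8
eef_pos: [474.2, 218.8, 54.9]
tcp_rot: [3.141, 0.001, -3.103]
ft_force: [-3.0, -0.3, 14.6]
opening: 0.231
grip_force: 30.0
```

```bash
python3 hatch.py; python3 g.py | tail -5
```

```text
{'t': 13.8, 'joints': [0.306, 0.575, 1.961, 0.0, 0.605, -1.303], 'eef_pos': [474.226, 218.793, 54.934], 'tcp_rot': [3.141, 0.001, -3.103], 'ft_force': [-2.953, -0.335, 14.566], 'opening': 0.231, 'grip_force': 30.017}
top 2690 2197 z600 142.1191458419204 slope dz/dx -0.0016 dz/dy -0.001 xmin 533.0972126474633
scene 1519 1499 z600 140.3828498642225 slope dz/dx -0.0 dz/dy -0.0004 xmin 533.1603680914945
-150 [-140.7  -14.8  -17.8]
-60 [-50.7   2.2   6.6]
30 [37.9 -0.7 15.9]
45 [56.5 -1.8 21.1]
60 [ 70.8 -18.2  22.5]
```

The stop is felt (14.6 N), so the hatch is fully down. Unhook: up to the ring centre, then left and back.

Request:
step_arm(
  increments=[
    {"slide":[0,0,-0.006],"roll":0},
    {"slide":[0,0,-0.012],"roll":0},
    {"slide":[0,0,-0.018],"roll":0},
    {"slide":[0,0,-0.018],"roll":0},
    {"slide":[0,0,-0.018],"roll":0},
  ],
)

```text
t: 14.58
eef_pos: [474.0, 218.7, 72.0]
tcp_rot: [3.142, -0.0, -3.103]
ft_force: [-0.0, -0.3, -2.6]
opening: 0.229
grip_force: 30.0
```

```bash
python3 f.py | tail -32; python3 hatch.py|tail -2
```

```text
[553.  218.8  97.6]
 [533.5 200.3 108.6]
 [554.  216.   95.7]
 [532.  202.6 105.4]
 [550.7 215.3  94.3]
 [554.6 203.2  98.1]
 [529.4 203.1 103.3]
 [551.4 198.1  98.5]
 [569.3 204.1  90.3]
 [527.7 200.3 102.4]
 [552.6 191.1  98.3]
 [570.9 202.2  87.9]
 [529.7 218.4  91.5]
 [529.8 199.5  99.4]
 [553.3 183.4  98.6]
 [523.  221.5  89.6]
 [528.9 202.9  95.5]
 [552.6 182.4  96.6]
 [523.6 218.   88.1]
 [546.8 182.2  95.8]
 [521.8 219.9  85.1]
 [548.  179.8  93.8]
 [532.3 200.   87.5]
 [528.9 199.1  86.3]
 [553.1 202.2  77.1]
 [533.1 201.9  81. ]
 [542.7 199.3  79. ]
 [555.  200.9  74.3]
 [541.6 202.2  75.3]
 [551.3 199.7  73.3]]
0.75 [247.1, 242.2] [572.  236.1  78.5]
pics/pair14.6.png
top 2671 2197 z600 142.06621786578552 slope dz/dx -0.0015 dz/dy -0.0014 xmin 533.1279161225879
scene 1422 1399 z600 140.3196903302598 slope dz/dx -0.0012 dz/dy -0.0008 xmin 533.3645035273441
```

Request:
step_arm(
  increments=[
    {"slide":[0,0.01,0],"roll":0},
    {"slide":[0,0.024,0],"roll":0},
    {"slide":[0,0.038,0],"roll":0},
    {"slide":[0,0.052,0],"roll":0},
    {"slide":[0,0.062,0],"roll":0},
  ],
)

```text
t: 15.5
eef_pos: [471.5, 281.8, 72.0]
tcp_rot: [3.142, 0.0, -3.103]
ft_force: [0.1, 0.1, -3.1]
opening: 0.231
grip_force: 30.0
```

Request:
step_arm(
  increments=[
    {"slide":[0.01,0,0],"roll":0},
    {"slide":[0.03,0,0],"roll":0},
    {"slide":[0.05,0,0],"roll":0},
    {"slide":[0.062,0,0],"roll":0},
    {"slide":[0.062,0,0],"roll":0},
  ],
)

```text
t: 16.12
eef_pos: [409.2, 278.2, 72.2]
tcp_rot: [3.142, -0.0, -3.103]
ft_force: [0.2, 0.1, -2.7]
opening: 0.23
grip_force: 30.0
```

```bash
python3 hatch.py; python3 pole.py | sed -n 1,60p; python3 b.py | grep -A3 -E 'tape|block|bottle'
```

```text
{'t': 16.125, 'joints': [0.463, 0.519, 2.015, 0.0, 0.608, -1.146], 'eef_pos': [409.171, 278.174, 72.22], 'tcp_rot': [3.142, -0.0, -3.103], 'ft_force': [0.202, 0.131, -2.691], 'opening': 0.23, 'grip_force': 29.999}
top 2763 2260 z600 142.07060119408894 slope dz/dx -0.0002 dz/dy 0.0002 xmin 530.4343779785163
scene 1653 1636 z600 140.3225328224595 slope dz/dx -0.0004 dz/dy -0.0013 xmin 531.1756546592779
{'t': 16.225, 'joints': [0.463, 0.52, 2.013, 0.0, 0.608, -1.146], 'eef_pos': [410.296, 278.383, 72.178], 'tcp_rot': [3.141, 0.001, -3.103], 'ft_force': [0.728, 0.103, -2.378], 'opening': 0.229, 'grip_force': 29.999}
top 9
  a 60 n 7 b med/min/max [-37.3 -43.3   1.4] z-tcp med 24.4
pole_hook 0.56 [496.5 258.   80.2] a,b 85.3275087366495 -23.640483975178338
pole_balance 0.63 [593.6 -66.7  80.2] a,b 170.04330909104618 -351.8488406236732
wrist 13157
  a -140 n 1192 b med/min/max [ -0.6 -11.2  10.5] z-tcp med -11.5
  a -120 n 1704 b med/min/max [ -0.6 -11.2  10.5] z-tcp med -7.7
  a -100 n 1683 b med/min/max [ -0.1 -11.3  10.7] z-tcp med -3.1
  a -80 n 1678 b med/min/max [ -0.1 -11.4  10.7] z
[... 851 characters left out ...]
d 14.0
  a 0 n 52 b med/min/max [-16.7 -21.6  -4.5] z-tcp med 12.5
  a 20 n 35 b med/min/max [ -6.3 -11.2   2. ] z-tcp med 14.8
  a 40 n 18 b med/min/max [-2.3 -6.3  2. ] z-tcp med 17.4
  a 60 n 33 b med/min/max [ -5.6 -42.8   1.2] z-tcp med 23.5
  a 80 n 4 b med/min/max [-27.  -37.   -9.8] z-tcp med 25.4
pole_hook 0.86 [509.7 295.8  80.2] a,b 99.97876877103138 13.60891093625093
  return _methods._mean(a, axis=axis, dtype=dtype,
  ret = ret.dtype.type(ret / rcount)
Traceback (most recent call last):
  File "b.py", line 13, in <module>
    q=sel(600,668,120,300,225,290);print('ring',len(q),rect(q),q.min(0),q.max(0))
                                                               ~~~~~^^^
ValueError: zero-size array to reduction operation minimum which has no identity
```

Unhooked and the hatch is still level. The pole sits about 0.22 rad tilted in the grip, so I'll lay it flat on the free bench spot where it began and regrip it at the balance point.

```bash
python3 -c "
from h import *
inc(548,481,160,3.464)"
```

```text
t 16.73 at [409.8 278.3  72. ] yaw -3.103 F [-0.  -0.3 -3.5] ->slide [-0.1459  0.1973 -0.088 ] roll -0.284
```

Request:
step_arm(
  increments=[
    {"slide":[0,0,-0.03],"roll":0},
    {"slide":[0,0,-0.07],"roll":0},
    {"slide":[-0.02,0.027,-0.088],"roll":-0.05},
    {"slide":[-0.05,0.067,-0.088],"roll":-0.11},
    {"slide":[-0.08,0.108,-0.088],"roll":-0.18},
  ],
)

```text
t: 17.35
eef_pos: [486.3, 390.4, 160.6]
tcp_rot: [3.141, 0.001, -2.922]
ft_force: [0.1, -0.3, -2.1]
opening: 0.228
grip_force: 30.0
```

```bash
python3 -c "
from h import *
inc(548,481,160,3.464)
inc(548,481,45,3.464)"
```

```text
t 17.35 at [486.3 390.4 160.6] yaw -2.922 F [ 0.1 -0.3 -2.1] ->slide [-0.0799  0.075   0.0007] roll -0.102
t 17.35 at [486.3 390.4 160.6] yaw -2.922 F [ 0.1 -0.3 -2.1] ->slide [-0.0798  0.0749  0.1157] roll -0.102
```

Request:
step_arm(
  increments=[
    {"slide":[-0.03,0.03,0],"roll":-0.05},
    {"slide":[-0.06,0.056,0.01],"roll":-0.08},
    {"slide":[-0.08,0.075,0.04],"roll":-0.102},
    {"slide":[-0.08,0.075,0.08],"roll":-0.102},
    {"slide":[-0.08,0.075,0.09],"roll":-0.102},
  ],
)

```text
t: 17.98
eef_pos: [546.2, 479.0, 66.9]
tcp_rot: [-3.14, -0.005, -2.821]
ft_force: [-0.7, 0.6, -2.6]
opening: 0.231
grip_force: 30.0
```

Request:
step_arm(
  increments=[
    {"slide":[0,0,0.006],"roll":0},
    {"slide":[0,0,0.012],"roll":0},
    {"slide":[0,0,0.018],"roll":0},
    {"slide":[0,0,0.024],"roll":0},
    {"slide":[0,0,0.03],"roll":0},
  ],
)

```text
t: 18.6
eef_pos: [547.7, 479.9, 40.2]
tcp_rot: [3.141, 0.001, -2.822]
ft_force: [0.8, 0.9, 0.2]
opening: 0.23
grip_force: 30.0
```

Request:
step_arm(
  increments=[
    {"slide":[0,0,0.006],"roll":0},
    {"slide":[0,0,0.012],"roll":0},
    {"slide":[0,0,0.018],"roll":0},
    {"slide":[0,0,0.024],"roll":0},
    {"slide":[0,0,0.029],"roll":0},
  ],
)

```text
t: 19.23
eef_pos: [547.3, 479.8, 10.6]
tcp_rot: [-3.142, -0.0, -2.821]
ft_force: [0.7, 0.2, -0.1]
opening: 0.231
grip_force: 30.0
```

Request:
step_arm(
  increments=[
    {"slide":[0,0,0.003],"roll":0},
    {"slide":[0,0,0.005],"roll":0},
    {"slide":[0,0,0.005],"roll":0},
  ],
)

```text
t: 19.6
eef_pos: [547.3, 479.8, 6.0]
tcp_rot: [-3.142, -0.0, -2.821]
ft_force: [-0.4, 0.4, -0.0]
opening: 0.232
grip_force: 30.0
```

```bash
python3 pole.py | grep -A12 -E "wrist|eef"
```

```text
{'t': 19.6, 'joints': [0.629, 0.857, 1.431, 0.0, 0.853, -1.262], 'eef_pos': [547.322, 479.769, 5.977], 'tcp_rot': [-3.142, -0.0, -2.821], 'ft_force': [-0.447, 0.432, -0.047], 'opening': 0.232, 'grip_force': 30.0}
top 170
  a -120 n 11 b med/min/max [-37.1 -43.6 -31.6] z-tcp med -3.5
  a -100 n 22 b med/min/max [-34.4 -44.9 -25.2] z-tcp med -4.2
  a -80 n 12 b med/min/max [-31.6 -44.3 -20.3] z-tcp med -3.9
  a -60 n 9 b med/min/max [-39.4 -44.8 -34.6] z-tcp med -3.5
  a -40 n 16 b med/min/max [-36.6 -43.4 -31. ] z-tcp med -4.1
  a 40 n 18 b med/min/max [-29.6 -44.  -19.6] z-tcp med -4.5
  a 60 n 34 b med/min/max [-28.  -44.6 -11.5] z-tcp med -3.2
  a 80 n 43 b med/min/max [-24.3 -44.4  -3.7] z-tcp med -2.4
pole_hook 0.59 [640. 485.  14.] a,b 89.59600560165914 -24.174156086870948
wrist 45562
  a -140 n 3966 b med/min/max [  0.6 -45.   45. ] z-tcp med -6.2
  a -120 n 7989 b med/min/max [ -0.2 -45.   45. ] z-tcp med -5.9
  a -100 n 7167 b med/min/max [ -0.2 -45.   45. ] z-tcp med -6.0
  a -80 n 6589 b med/min/max [ -0.2 -45.   45. ] z-tcp med -6.0
  a -60 n 5999 b med/min/max [ -0.2 -45.   45. ] z-tcp med -6.1
  a -40 n 5499 b med/min/max [ -0.2 -44.9  45. ] z-tcp med -6.2
  a -20 n 5754 b med/min/max [ -0.1 -45.   45. ] z-tcp med -5.9
  a 0 n 979 b med/min/max [ -0.1 -44.9  45. ] z-tcp med 16.6
  a 20 n 165 b med/min/max [ -0.7 -12.6  11.7] z-tcp med 9.7
  a 40 n 1191 b med/min/max [ -0.7 -19.5  18.7] z-tcp med -6.6
  a 60 n 264 b med/min/max [  3.2 -20.3  19.5] z-tcp med -6.9
pole_balance 0.77 [479.5 455.   14. ] a,b -72.18622141596207 -2.150833405572053
```

The pole lies flat. Open, slide back 72 mm along the handle and regrip at the balance point.

Request:
step_arm(
  increments=[
    {"slide":[0,0,0],"roll":0},
    {"slide":[0,0,0],"roll":0},
    {"slide":[0,0,0],"roll":0},
  ],
  fingers=0.5,
)

```text
t: 20.42
eef_pos: [547.4, 479.8, 6.1]
tcp_rot: [3.141, 0.0, -2.821]
ft_force: [-0.1, -0.7, 0.4]
opening: 0.475
grip_force: 0.0
```

Request:
step_arm(
  increments=[
    {"slide":[0.02,0,0],"roll":0},
    {"slide":[0.045,0,0],"roll":0},
    {"slide":[0.065,0,0],"roll":0},
    {"slide":[0.072,0,0.001],"roll":0},
    {"slide":[0.072,0,0.001],"roll":0},
  ],
)

```text
t: 21.05
eef_pos: [479.3, 457.4, 5.2]
tcp_rot: [3.141, 0.0, -2.821]
ft_force: [0.7, -0.1, 0.1]
opening: 0.499
grip_force: 0.0
```

```bash
cat > c2.py <<'E'
from h import *
np.set_printoptions(precision=2,suppress=True)
s=st();p=np.array(s['eef_pos']);R=Rn.from_euler('xyz',s['tcp_rot']).as_matrix();h=-R[:2,0];n=np.array([-h[1],h[0]])
d=look('wrist');P=cloud(d).reshape(-1,3)
a=(P[:,:2]-p[:2])@h;b=(P[:,:2]-p[:2])@n
m=(P[:,2]>18)&(P[:,2]<30)&(abs(b)<25)&(a<-25)&(a>-260)
print(m.sum(),'butt end a',np.percentile(a[m],.5),a[m].min(),'b med',np.median(b[m]),np.polyfit(a[m],b[m],1))
for cam in('wrist','top'):
    if cam=='top': d=look(cam)
    for nme in('pole_balance','pole_hook'):
        for k in mark_of(cam,nme)[:1]: w=world(d,k['uv'],12);print(cam,nme,k['confidence'],'a,b',(w[:2]-p[:2])@h,(w[:2]-p[:2])@n)
E
python3 c2.py
```

```text
{'t': 21.05, 'joints': [0.662, 0.787, 1.62, 0.0, 0.734, -1.229], 'eef_pos': [479.256, 457.376, 5.168], 'tcp_rot': [3.141, 0.0, -2.821], 'ft_force': [0.672, -0.127, 0.053], 'opening': 0.499, 'grip_force': 0.0}
10042 butt end a -122.96891136462914 -124.55984450749324 b med -0.7055092960751826 [ 0.   -0.62]
wrist pole_balance 0.63 a,b -2.0448313337117563 -1.719190543977392
top pole_balance 0.62 a,b 107.06864458725443 -299.87969298755337
top pole_hook 0.46 a,b 146.12139347970145 -20.70886362237535
```

Request:
step_arm(
  increments=[
    {"slide":[0,0,0],"roll":0},
    {"slide":[0,0,0],"roll":0},
    {"slide":[0,0,0],"roll":0},
    {"slide":[0,0,0],"roll":0},
    {"slide":[0,0,0],"roll":0},
  ],
  fingers=0.0,
)

```text
t: 21.98
eef_pos: [479.1, 457.2, 5.1]
tcp_rot: [3.141, 0.0, -2.821]
ft_force: [-0.2, 0.1, -0.1]
opening: 0.234
grip_force: 30.0
```

Request:
step_arm(
  increments=[
    {"slide":[0,0,-0.03],"roll":0},
    {"slide":[0,0,-0.08],"roll":0},
    {"slide":[0,0,-0.13],"roll":0},
    {"slide":[0,0,-0.18],"roll":0},
    {"slide":[0,0,-0.2],"roll":0},
  ],
)

```text
t: 22.6
eef_pos: [479.4, 457.5, 208.1]
tcp_rot: [3.14, 0.003, -2.821]
ft_force: [0.7, -0.2, -2.7]
opening: 0.231
grip_force: 30.0
```

Request:
step_arm(
  increments=[
    {"slide":[0,0,-0.03],"roll":0},
    {"slide":[0,0,-0.06],"roll":0},
    {"slide":[0,0,-0.06],"roll":0},
  ],
)

```text
t: 22.98
eef_pos: [479.4, 457.4, 266.7]
tcp_rot: [3.14, 0.003, -2.821]
ft_force: [0.1, -0.3, -2.7]
opening: 0.229
grip_force: 30.0
```

```bash
cat > p2.py <<'E'
from h import *
np.set_printoptions(precision=1,suppress=True)
s=st();p=np.array(s['eef_pos']);R=Rn.from_euler('xyz',s['tcp_rot']).as_matrix();h=-R[:2,0];n=np.array([-h[1],h[0]])
for cam in('wrist','top','scene'):
    d=look(cam);P=cloud(d).reshape(-1,3)
    a=(P[:,:2]-p[:2])@h;b=(P[:,:2]-p[:2])@n;z=P[:,2]-p[2]
    m=(a>-200)&(a<200)&(b>-50)&(b<25)&(abs(z-8)<30)&(abs(a)>25)
    A,B,Z=a[m],b[m],z[m]
    print(cam,m.sum(),'a range',[round(float(v),1) for v in np.percentile(A,[0,.5,99.5,100])] if m.sum() else '')
    for lo in(-170,-130,-90,-50,30,60,90,110,130,150):
        k=(A>=lo)&(A<lo+20)
        if k.sum()>2: print('  ',lo,k.sum(),'b',round(np.median(B[k]),1),'z',round(np.median(Z[k]),1))
    for nme in('pole_balance','pole_hook'):
        for k in mark_of(cam,nme)[:1]: w=world(d,k['uv'],p[2]+7);print(nme,round(k['confidence'],2),'a,b',(w[:2]-p[:2])@h,(w[:2]-p[:2])@n)
E
python3 p2.py; python3 -c "
from h import *
inc(598.5,-70,200,3.283)"
```

```text
{'t': 22.975, 'joints': [0.662, 0.503, 1.394, 0.0, 1.242, -1.229], 'eef_pos': [479.397, 457.448, 266.706], 'tcp_rot': [3.14, 0.003, -2.821], 'ft_force': [0.095, -0.322, -2.704], 'opening': 0.229, 'grip_force': 29.999}
wrist 11367 a range [-125.1, -123.0, 44.3, 48.8]
   -130 1735 b -0.3 z 17.8
   -90 2110 b -0.7 z 17.8
   -50 1717 b -0.7 z 17.9
   30 896 b -0.7 z 18.0
pole_balance 0.94 a,b -1.9113410928033805 -0.5281103791157126
top 189 a range [50.5, 53.2, 155.7, 156.2]
   60 46 b -10.0 z 14.0
   90 37 b -3.8 z 9.3
   110 17 b -3.6 z 6.1
   130 26 b -4.8 z 6.6
   150 28 b -20.7 z 5.3
pole_hook 0.61 a,b 152.69350844416223 -22.09169748483827
scene 769 a range [-165.7, -163.7, 150.7, 153.7]
   -170 65 b -6.4 z 4.7
   -130 78 b -10.6 z 5.8
   -90 75 b -10.4 z 7.4
   -50 71 b -10.5 z 5.9
   30 60 b -10.7 z 7.0
   60 49 b -10.4 z 5.4
   90 21 b -7.9 z 4.6
   110 11 b -2.9 z 2.3
   130 25 b -6.8 z 3.1
   150 10 b -23.2 z 2.0
pole_hook 0.75 a,b 136.35422655800716 -32.76332541287402
t 23.43 at [479.  457.1 264.4] yaw -2.821 F [ 0.1  0.7 -3.5] ->slide [ 0.0524 -0.5379  0.0646] roll 0.179
```

The pole is level, with the balance point about 2 mm behind the grip. I'll pass in front of the cabinet at height, then go out over the rack.

Request:
step_arm(
  increments=[
    {"slide":[0.015,-0.038,0],"roll":0.02},
    {"slide":[0.036,-0.09,0],"roll":0.05},
    {"slide":[0.057,-0.145,0],"roll":0.08},
    {"slide":[0.078,-0.2,0],"roll":0.1},
    {"slide":[0.1,-0.255,0],"roll":0.12},
  ],
)

```text
t: 24.05
eef_pos: [464.1, 181.9, 265.1]
tcp_rot: [-3.142, 0.001, -2.942]
ft_force: [1.1, -0.3, -2.2]
opening: 0.232
grip_force: 30.0
```

```bash
python3 -c "
from h import *
inc(455,-70,265,3.283)"
```

```text
t 24.05 at [464.1 181.9 265.1] yaw -2.942 F [ 1.1 -0.3 -2.2] ->slide [ 0.0589 -0.2451  0.    ] roll 0.058
```

Request:
step_arm(
  increments=[
    {"slide":[0.012,-0.05,0],"roll":0.02},
    {"slide":[0.025,-0.105,0],"roll":0.03},
    {"slide":[0.039,-0.16,0],"roll":0.045},
    {"slide":[0.051,-0.212,0],"roll":0.058},
    {"slide":[0.059,-0.245,0],"roll":0.058},
  ],
)

```text
t: 24.68
eef_pos: [455.0, -70.4, 265.1]
tcp_rot: [-3.141, 0.0, -3.001]
ft_force: [0.2, -1.2, -2.1]
opening: 0.227
grip_force: 30.0
```

```bash
python3 -c "
from h import *
inc(600.5,-69.7,265,3.283); inc(600.5,-69.7,150,3.283)
np.set_printoptions(precision=1,suppress=True)
d=look('top');P=cloud(d).reshape(-1,3)
q=P[(P[:,0]>500)&(P[:,0]<700)&(P[:,1]>-160)&(P[:,1]<0)&(P[:,2]>98)&(P[:,2]<125)];
for g in(q[:,0]>600,q[:,0]<600):
    w=q[g]
    if len(w)>3: lo=w[w[:,1]<-70];hi=w[w[:,1]>-70];print('tips',np.median(lo,0),np.median(hi,0))
w=P[(P[:,0]>530)&(P[:,0]<670)&(P[:,1]>-130)&(P[:,1]<-10)&(P[:,2]>68)&(P[:,2]<84)]
for g in(w[:,0]>600,w[:,0]<600): print('bottom',g.sum(),np.median(w[g],0))
"
```

```text
t 24.68 at [455.  -70.4 265.1] yaw -3.001 F [ 0.2 -1.2 -2.1] ->slide [-0.1441 -0.0197  0.0002] roll -0.001
t 24.68 at [455.  -70.4 265.1] yaw -3.001 F [ 0.2 -1.2 -2.1] ->slide [-0.1441 -0.0197  0.1152] roll -0.001
tips [650.7 -83.6 107.9] [644.1 -35.8 111. ]
tips [ 553.  -100.5  111.5] [545.8 -50.4 111.7]
bottom 26 [648.2 -61.2  79.3]
bottom 16 [549.  -71.7  79. ]
```

Request:
step_arm(
  increments=[
    {"slide":[-0.04,-0.005,0],"roll":-0.004},
    {"slide":[-0.09,-0.012,0],"roll":-0.004},
    {"slide":[-0.13,-0.018,0.02],"roll":-0.004},
    {"slide":[-0.144,-0.0185,0.07],"roll":-0.004},
    {"slide":[-0.144,-0.0185,0.11],"roll":-0.004},
  ],
)

```text
t: 25.35
eef_pos: [601.0, -65.8, 152.8]
tcp_rot: [3.141, -0.001, -2.995]
ft_force: [0.7, -0.3, -3.3]
opening: 0.226
grip_force: 30.0
```

Request:
step_arm(
  increments=[
    {"slide":[0,0,0.015],"roll":0},
    {"slide":[0,0,0.015],"roll":0},
  ],
)

```text
t: 25.6
eef_pos: [600.4, -66.1, 140.0]
tcp_rot: [3.141, -0.001, -2.995]
ft_force: [-0.1, -0.2, -2.5]
opening: 0.23
grip_force: 30.0
```

```bash
cat > r.py <<'E'
from h import *
np.set_printoptions(precision=1,suppress=True)
s=st();p=np.array(s['eef_pos']);R=Rn.from_euler('xyz',s['tcp_rot']).as_matrix();h=-R[:2,0];n=np.array([-h[1],h[0]])
for cam in('wrist','top','scene'):
    d=look(cam,'r_%s%.1f.png'%(cam,s['t']));P=cloud(d).reshape(-1,3)
    a=(P[:,:2]-p[:2])@h;b=(P[:,:2]-p[:2])@n;Z=P[:,2]
    for c in(-52,48):
        m=(abs(a-c)<9)&(abs(b)<45)&(Z>97)&(Z<124)&(Z<p[2]-8)
        for nm,k in(('R',m&(b<-8)),('L',m&(b>8))):
            if k.sum()>2: print(cam,'tip',c,nm,k.sum(),'a,b,z',np.median(a[k]),np.median(b[k]),np.median(Z[k]),'b range',b[k].min(),b[k].max())
    m=(a<-30)&(a>-130)&(abs(b)<14)&(abs(Z-p[2]-15)<12)
    if m.sum()>20: print(cam,'pole b',np.median(b[m]),'fit',np.polyfit(a[m],Z[m]-p[2],1))
E
python3 r.py
```

```text
{'t': 25.6, 'joints': [-0.219, 0.543, 1.691, 0.0, 0.908, -1.936], 'eef_pos': [600.442, -66.12, 139.97], 'tcp_rot': [3.141, -0.001, -2.995], 'ft_force': [-0.081, -0.196, -2.486], 'opening': 0.23, 'grip_force': 30.0}
wrist tip -52 R 239 a,b,z -52.81053223616836 -23.196225528763406 108.62804151674919 b range -30.167552556419537 -15.988187795016234
wrist tip -52 L 238 a,b,z -52.721282700344666 23.32629416409035 108.32229053662888 b range 16.63304619740052 29.937018382512022
wrist pole b -0.5900262843076884 fit [-0.  17.6]
top tip 48 L 5 a,b,z 48.33813512324472 26.095650660497377 109.90850905166553 b range 22.639180690453717 27.423400539469
scene tip -52 R 25 a,b,z -55.7992786864739 -26.06875009595851 105.52039857805045 b range -30.362240126295514 -19.246342095532896
scene tip -52 L 14 a,b,z -54.773634598652805 20.963354376955152 101.05851824806646 b range 16.764646413502373 25.5654786442023
scene tip 48 R 24 a,b,z 44.214117055927005 -26.380683972958565 105.33444038194955 b range -30.01958778726023 -18.70492414115297
scene tip 48 L 11 a,b,z 45.401422319984164 19.424012963631913 98.51616279256444 b range 15.76608993883193 22.844308461151595
scene pole b -8.896010774973217 fit [-0.  14.8]
```

Fork mouth centred on the pole within 1 mm. Lower gently.

Request:
step_arm(
  increments=[
    {"slide":[0,0,0.01],"roll":0},
    {"slide":[0,0,0.02],"roll":0},
    {"slide":[0,0,0.03],"roll":0},
    {"slide":[0,0,0.038],"roll":0},
    {"slide":[0,0,0.044],"roll":0},
  ],
)

```text
t: 26.38
eef_pos: [600.4, -66.1, 95.3]
tcp_rot: [3.141, -0.0, -2.995]
ft_force: [-0.2, -0.2, -2.2]
opening: 0.229
grip_force: 30.0
```

Request:
step_arm(
  increments=[
    {"slide":[0,0,0.003],"roll":0},
    {"slide":[0,0,0.006],"roll":0},
    {"slide":[0,0,0.008],"roll":0},
    {"slide":[0,0,0.008],"roll":0},
  ],
)

```text
t: 26.88
eef_pos: [600.5, -66.1, 88.0]
tcp_rot: [3.141, 0.0, -2.995]
ft_force: [0.1, -0.4, -3.2]
opening: 0.229
grip_force: 30.0
```

```bash
python3 r.py
```

```text
{'t': 26.875, 'joints': [-0.219, 0.61, 1.733, 0.0, 0.798, -1.936], 'eef_pos': [600.455, -66.118, 87.989], 'tcp_rot': [3.141, 0.0, -2.995], 'ft_force': [0.088, -0.402, -3.229], 'opening': 0.229, 'grip_force': 30.0}
wrist pole b -0.5778210548929776 fit [-0.  17.7]
scene pole b -7.653831030363507 fit [ 0. 15.]
```

Not yet touching; ease down by millimetres.

Request:
step_arm(
  increments=[
    {"slide":[0,0,0.001],"roll":0},
    {"slide":[0,0,0.0015],"roll":0},
    {"slide":[0,0,0.0015],"roll":0},
  ],
)

```text
t: 27.4
eef_pos: [600.4, -66.1, 86.5]
tcp_rot: [3.141, -0.0, -2.995]
ft_force: [0.8, 0.3, -3.3]
opening: 0.233
grip_force: 30.0
```

Request:
step_arm(
  increments=[
    {"slide":[0,0,0.0005],"roll":0},
    {"slide":[0,0,0.001],"roll":0},
    {"slide":[0,0,0.001],"roll":0},
  ],
)

```text
t: 27.78
eef_pos: [600.4, -66.1, 85.5]
tcp_rot: [3.141, -0.0, -2.995]
ft_force: [-1.5, -0.8, -2.1]
opening: 0.231
grip_force: 30.0
```

Request:
step_arm(
  increments=[
    {"slide":[0,0,0.0005],"roll":0},
    {"slide":[0,0,0.001],"roll":0},
    {"slide":[0,0,0.001],"roll":0},
  ],
)

```text
t: 28.15
eef_pos: [600.5, -66.1, 84.9]
tcp_rot: [-3.142, 0.0, -2.995]
ft_force: [-2.1, 0.1, 4.4]
opening: 0.228
grip_force: 30.0
```

Request:
step_arm(
  increments=[
    {"slide":[0,0,0.0005],"roll":0},
    {"slide":[0,0,0.0005],"roll":0},
  ],
)

```text
t: 28.4
eef_pos: [600.5, -66.1, 84.9]
tcp_rot: [-3.141, 0.001, -2.995]
ft_force: [-3.8, 0.2, 10.1]
opening: 0.224
grip_force: 30.0
```

Seated. Release and rise.

Request:
step_arm(
  increments=[
    {"slide":[0,0,-0.001],"roll":0},
    {"slide":[0,0,-0.001],"roll":0},
    {"slide":[0,0,-0.001],"roll":0},
    {"slide":[0,0,-0.001],"roll":0},
  ],
  fingers=0.5,
)

```text
t: 28.9
eef_pos: [600.5, -66.1, 84.9]
tcp_rot: [3.141, -0.0, -2.995]
ft_force: [0.8, -0.9, 0.4]
opening: 0.496
grip_force: 0.0
```

Request:
step_arm(
  increments=[
    {"slide":[0,0,-0.015],"roll":0},
    {"slide":[0,0,-0.04],"roll":0},
    {"slide":[0,0,-0.08],"roll":0},
    {"slide":[0,0,-0.13],"roll":0},
    {"slide":[0,0,-0.18],"roll":0},
  ],
)

```text
t: 29.52
eef_pos: [600.2, -66.0, 267.7]
tcp_rot: [-3.141, 0.001, -2.995]
ft_force: [1.1, -0.3, -0.1]
opening: 0.502
grip_force: 0.0
```

Request:
step_arm(
  increments=[
    {"slide":[0.05,0,0],"roll":0},
    {"slide":[0.1,0,0],"roll":0},
    {"slide":[0.12,0,0],"roll":0},
    {"slide":[0.12,0,0],"roll":0},
  ],
)

```text
t: 30.02
eef_pos: [481.1, -83.8, 266.4]
tcp_rot: [-3.141, 0.002, -2.996]
ft_force: [0.7, -0.8, 0.7]
opening: 0.502
grip_force: 0.0
```

```bash
python3 hatch.py; cat > z.py <<'E'
from h import *
np.set_printoptions(precision=1,suppress=True)
h=np.array([np.cos(.147),np.sin(.147)]);n=np.array([-h[1],h[0]]);o=np.array([598.,-66.5])
for cam in('wrist','top','scene'):
    d=look(cam,'fin_%s.png'%cam);P=cloud(d).reshape(-1,3);a=(P[:,:2]-o)@h;b=(P[:,:2]-o)@n
    m=(abs(b)<14)&(P[:,2]>84)&(P[:,2]<125)&(a>-175)&(a<170)
    for lo in range(-170,170,40):
        k=m&(a>=lo)&(a<lo+20)
        if k.sum()>3: print(cam,lo,k.sum(),'b',np.median(b[k]),'z',np.median(P[k,2]))
    if cam=='top':
        for nme in('glue_bottle','sanding_block','tape_measure'):
            for k in mark_of(cam,nme)[:1]: print(nme,k['uv'])
        for nme,x0,x1,y0,y1,z0,z1 in(('block',520,640,90,190,15,60),('tape',420,500,200,280,15,60)):
            q=P[(P[:,0]>x0)&(P[:,0]<x1)&(P[:,1]>y0)&(P[:,1]<y1)&(P[:,2]>z0)&(P[:,2]<z1)];print(nme,cv2.minAreaRect(q[:,:2].astype(np.float32)))
E
python3 z.py
```

```text
{'t': 30.025, 'joints': [-0.308, 0.239, 1.813, 0.0, 1.088, -2.024], 'eef_pos': [481.051, -83.758, 266.427], 'tcp_rot': [-3.141, 0.002, -2.996], 'ft_force': [0.705, -0.774, 0.716], 'opening': 0.502, 'grip_force': 0.0}
top 2767 2277 z600 142.20144279739762 slope dz/dx 0.0004 dz/dy -0.0008 xmin 530.4198081253363
scene 1531 1513 z600 140.27241675349822 slope dz/dx -0.0002 dz/dy -0.0005 xmin 531.2553315645067
wrist -170 173 b 0.08293199344603037 z 98.95788494520104
wrist -130 360 b -0.9898541844227537 z 102.94096194702689
wrist -90 347 b -1.0275591317775652 z 102.85840944439508
wrist -50 302 b 0.06216672318206861 z 102.78022972317521
wrist 30 256 b 0.046394031957922494 z 102.73851294153462
top -130 9 b 9.023650683812221 z 96.88252912299231
top -90 23 b 4.39725376303918 z 102.61025569927233
top -50 56 b -0.36731629819750905 z 102.45617629643118
top -10 55 b 0.4127224673164593 z 102.79531899349695
top 30 53 b 0.06646956533858098 z 103.32759449409787
top 70 48 b 0.0256781863594929 z 102.69515739598103
top 110 12 b -1.5333841051045731 z 93.40391322182836
top 150 11 b -5.64965342691448 z 93.7226876532045
glue_bottle [324.8, 167.8]
sanding_block [288.8, 231.0]
tape_measure [258.1, 261.9]
block ((564.00830078125, 101.92329406738281), (24.917728424072266, 67.49095153808594), 87.19026184082031)
tape ((463.1884460449219, 243.3957977294922), (70.71833801269531, 67.98893737792969), 0.07037758082151413)
scene -170 89 b -4.249666650656045 z 94.06535786427122
scene -130 122 b -8.219308592084058 z 100.53292844685211
scene -90 110 b -8.497987839307067 z 100.60596620953658
scene -50 75 b -5.138764030173474 z 101.571739198903
scene -10 95 b -9.106075066079928 z 100.1215134563875
scene 30 96 b -8.814806284332352 z 99.5461999154279
scene 70 54 b -5.735946664888155 z 99.99956415508106
scene 110 18 b -2.5418816547219594 z 92.45263899293963
scene 150 14 b -6.563552687223517 z 91.82613229860885
```

View pics/fin_scene.png

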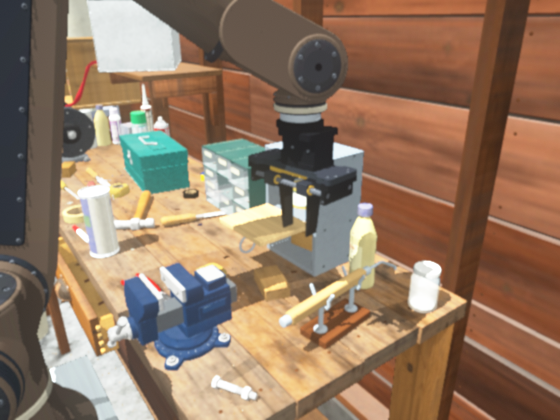

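The final view shows the pole lying level in both forks (285–370, 268–322), the hatch down, and the bottle, block and tape measure in place.

```bash
python3 -c "
from h import *
st(); print(env.job_done())"
```

```text
{'t': 30.425, 'joints': [-0.307, 0.243, 1.812, 0.0, 1.087, -2.024], 'eef_pos': [482.105, -83.501, 264.77], 'tcp_rot': [3.141, -0.0, -2.995], 'ft_force': [-0.225, 0.427, -1.333], 'opening': 0.501, 'grip_force': 0.0}
the job is handed in; nothing more can be done
None
```

The hatch is fully down and level, the pole rests level in both forks with the gripper clear, and I handed the job in at 30.4 s. On the way I laid the pole back on the bench once to regrip it, because it had tilted in the grip.

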